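# Free the roller of a band winder: set the lever, hold the index plunger out

### The arm

A 7-joint arm with a two-finger parallel gripper is mounted at the origin on the work surface. World frame = base frame: x ahead of the robot, y to its left, z up, the work surface at z = 0. Lengths are in m, angles in rad, forces in N, time in s.
With the tool pointing down it reaches from about 0.425 to 1.025 m from the base axis. Payload 9.4 kg.
Tool frame: the origin (TCP) lies at the very end of the fingers, on their centre line; the grasp point (between the pads) lies 19 mm behind it; z points along the fingers, y is the direction in which the jaws open and shut (so a half turn about z gives the same grasp; the last joint's range is limited). The gripper opens to 93 mm and grips with 3 to 60 N. Pads are 15 mm wide; open, the fingers measure 128 mm over their backs; the gripper's body (75 mm by 188 mm) begins 65 mm behind the grasp point.
Start: joints at [1.202, 0.599, -0.003, 1.599, 0.002, 0.943, -0.08], TCP at [0.209, -0.694, 0.219] pointing down, gripper open.
Joint ranges: [-2.57, 2.57], [-0.35, 1.97], [-1.29, 1.29], [0.11, 2.56], [-1.05, 4.19], [0.11, 1.86], [-2.63, 2.63]. Speed limits (rad/s): [2.22, 2.22, 3.01, 3.01, 3.14, 3.14, 3.14].

### API

Orientations are given as a unit quaternion [x, y, z, w].
In Python, from cell import r, capture gives the robot as it stands.
- The arm moves only by the tool servo_tool, never from a script. Its argument "commands" is a list of rows, each a list of 7 numbers: the closure, from 0 (fully open) to 1 (shut), then the shift along the world's x, y, z as a fraction of full scale, then the turn, a rotation vector about the world's x, y, z as a fraction of full scale. A call has 1 to 10 rows; each row is the pose to reach, as a shift and turn from the pose commanded when the call began; what a row does not reach only later rows make up. Full scale, the value 1, is 800 mm for a shift and 120 degrees for a turn. A row lasts 1/8 s, in which the tool goes at most 62.5 mm and 10.7 degrees, less where a joint would pass 70% of its speed; a pose out of reach is approached as far as the arm can. A call with a number of a shift or a turn outside -1 to 1 is refused whole. A call with a gripper value outside its range is refused whole. The fingers move at their own pace and stop on an object; "newtons" is the grip in N (left out, the last holds). Time passes only in rows, so rows that repeat a pose let the fingers close. It gives the time, the measured TCP pose, the force and the opening at its end, in the units of the state.
- r.observe(): the state, without advancing time (a new reading comes with each control period).
- capture(name): name is "side" or "top" or "wrist"; returns a dict with "image" (420x560x3 uint8, blue, green, red), "vertical_fov" (degrees; the focal length in pixels is half the picture's height over the tangent of half this angle, whatever the lens; pixels are square), "cx", "cy" (the principal point, pixels), "camera_from_world" (4x4, takes a point from world to camera coordinates). Camera axes: x right, y down, z forward; pixel columns grow to the right and rows downward; lengths in m; the calibration is good to about 2 mm. A picture is of the moment at which its call begins. There is no depth.
- r.sign_off(): hands the job in, once; it reports no verdict.
The state is a dict: "time": time; "joints": joint angles; "qd": joint speeds; "effort": joint torques, N m; "position": TCP position; "tool_rot": TCP orientation; "force": force on the tool from outside, world axes, zero at the start; "moment": the same for the moment, N m; "opening": finger opening in m.
Only numpy, scipy, OpenCV 4.12 (cv2) and the standard library are available. Lean on these libraries where they do the work, as an engineer would, in place of code of your own. Each camera call takes 0.05 s, during which the arm holds its last target.

### The job

Set the bench winder free: first throw its direction lever out of the middle notch into the notch that has the upright steel peg standing by it (the notch on the other side has only a flat washer), and leave the lever seated there. Then grip the black pull knob of the spring-loaded index plunger, pull it fully back against its stop so that its pin is clear of the hole in the disc, and finish still holding it there; do not let go. Do not pull the plunger before the lever is set, and leave the case, the bobbin and the shuttle lying where they are.

Things in the scene. Friction and masses are not known exactly. Their poses are not given: they have to be found in the camera images.
- winder: Bench winder fixed to the table, a wooden base board 200 (x) by 440 (y) by 18 mm, x -100..100, y -285..155 mm from the origin, carrying roller, disc, plunger and lever (below). Origin on the table under the roller; z up; +y runs along the roller towards the plunger, and is the direction in which the plunger is pulled. The lever is at the -y end. Offsets in mm below are in this frame.
- plunger: Index plunger, a level rod along y on the outer (+y) side of the taller cheek. Its black knob is a spool: waist 22 mm in diameter, 28 mm long, then an outer end cap 34 mm across, 7 mm thick. Origin: centre of the waist, at rest at 0, 115, 135; axes as the winder's. Slides only to +y, 22 mm to a hard stop; a spring (4 N at rest, 11 N fully out) pushes it home when let go.
- seat_hole (a point): Mouth of the disc's hole (0, 45, 135) in which the plunger's 10 mm steel pin sits, 14 mm deep at rest. 14 mm of 18 mm thick neck lies between the cheek's outer face and the knob's waist at rest.
- roller (a point): Centre of the bare wooden roller (0, -9, 90), 60 mm thick, y -49..31. Index disc 120 mm across at y 31..45, top 150 mm high. Two wooden cheeks, x -40..40: one at y -61..-49, 115 mm high, the taller one at y 75..87, 160 mm high.
- lever (a joint): Angle of the direction lever about its upright pivot, rad: 0 in the middle notch (lever points to the winder's -x), 0.45 in the notch on the -y side, -0.45 in the notch on the +y side. It starts in or near the middle notch. A sprung detent draws it into a notch from about 0.15 rad away; leaving one takes about 4 N at the grip. Hard stops at 0.55 either way.
- lever_grip (a point): Centre of the lever's grip, an upright black round post 18 mm in diameter, from 37 to 97 mm above the table (this point at 73 mm), 90 mm from the pivot axis. It stands on a flat steel lever arm whose top is 39 mm above the table and which ends 25 mm beyond the post.
- lever_pivot (a point): A point on the lever's upright pivot axis, at the grip point's height (73 mm): x 55, y -185 mm in the winder's frame.
- marker: Upright steel peg, 14 mm in diameter, 30 mm tall, fixed by the wanted notch, 146 mm from the pivot axis in line with it. Origin: centre of its foot, 26 mm above the table on the pale plywood notch plate; top at 56 mm. It stands on the -y side (-76, -249) or on the +y side (-76, -121).
- washer: The flat steel washer, 28 mm across with a 14 mm hole and 3 mm thick, fixed by the notch that is not wanted, at the other of these two places. Origin: centre of its underside.
- case: Bystander: open black plastic case 75 by 165 by 30 mm tall, loose on the table. Origin: centre of its underside.
- bobbin: Bystander: dark wooden bobbin, 48 mm across, 72 mm tall, standing loose on the table. Origin: centre of its underside.
- shuttle: Bystander: dark wooden shuttle, 45 by 150 by 16 mm, lying loose on the table. Origin: centre of its underside.

How it is judged:
By the outcome, as a careful person would: the job done as asked, in the order asked, and still so for the second after the job is handed in, while the arm keeps its last pose, push and grip.
It also fails if it takes over 38 s, if anything falls off the work surface, if the arm or the gripper's body presses on something with over 40 N, if the wrist force passes 120 N, or if a joint passes its speed limit or range.

## Working session

There is one attempt and no reset: what is moved stays moved. The work goes in short steps, Python scripts to look and compute and a tool call to move; the robot and the scene stay as the last step left them, time stands still between calls to the robot, and variables do not carry over. Pictures are saved under pics/ and viewed, and the job is handed in when it is done.

Besides the shell and the picture viewer there is one more tool, called after "Call:" as name([rows], argument=value, ...), one row to a line, values as JSON. servo_tool: Moves the arm, as the interface text tells. Its arguments: {"type":"object","properties":{"commands":{"type":"array","items":{"type":"array","items":{"type":"number","minimum":-1,"maximum":1}}},"newtons":{"type":"number"}},"required":["commands"]}

```bash
ls; mkdir -p pics
python3 - <<'E'
from cell import r,capture
import cv2,json
print(r.observe())
for n in("side","top","wrist"):
    c=capture(n);cv2.imwrite(f"pics/a_{n}.png",c["image"]);print(n,c["vertical_fov"],c["cx"],c["cy"],c["camera_from_world"].tolist() if hasattr(c["camera_from_world"],'tolist') else c["camera_from_world"], [k for k in c])
E
```

```text
pics
{'time': 0.0, 'joints': array([ 1.20229292,  0.60012451, -0.00256079,  1.60015281,  0.00180268,
        0.94290596, -0.07980656]), 'qd': array([-3.78400445e-04, -1.39311925e-05, -1.40217015e-03, -1.92405899e-04,
       -4.00458244e-04, -4.86772685e-05, -1.64489498e-03]), 'effort': array([-5.07021814e-04, -7.65077877e+01,  1.49717107e+00, -2.52353114e+01,
       -5.23895770e-02,  1.68774073e-02,  1.27645785e-04]), 'position': array([ 0.20841281, -0.69386808,  0.21775198]), 'tool_rot': array([ 9.89369955e-01,  1.45418231e-01, -1.83108718e-04, -7.72790016e-04]), 'force': array([-0.33493958,  0.38050719, -0.44059795]), 'moment': array([-0.01493009,  0.00169628,  0.00705882]), 'opening': 0.09292253304085364}
side 44.76780128748702 282.11654193770835 210.98183235092233 [[0.9736620766020876, -0.2275027650818688, 0.014988411090398602, -0.5656009022851036], [-0.137438007686778, -0.6381154003896363, -0.757574768474151, 0.21865123467449182], [0.18191469052828002, 0.7355618448952325, -0.6525762926312308, 0.9640505683190145], [0.0, 0.0, 0.0, 1.0]] ['image', 'vertical_fov', 'cx', 'cy', 'camera_from_world']
top 46.58950975147451 285.4513512054882 203.92446449800417 [[-0.028510796218064106, -0.9995933972408548, -0.0004179611207876128, 0.08525838392477696], [-0.9713611999605999, 0.02780421499994036, -0.23597530557102914, 0.6376143626745345], [0.23589097844155782, -0.0063218526338058995, -0.9717589621244359, 1.0624176833012497], [0.0, 0.0, 0.0, 1.0]] ['image', 'vertical_fov', 'cx', 'cy', 'camera_from_world']
wrist 62.54914330834199 280.23551849529156 215.38418613412708 [[0.2878098324480351, -0.957686755439202, -0.0012565041061446776, -0.7256158940479125], [-0.9259647771991032, -0.2786109622525234, 0.25488264573983704, -0.030170646422006123], [-0.24444780983443126, -0.07219425301959834, -0.9669711774908767, 0.38985420323976355], [0.0, 0.0, 0.0, 1.0]] ['image', 'vertical_fov', 'cx', 'cy', 'camera_from_world']
```

View pics/a_top.png

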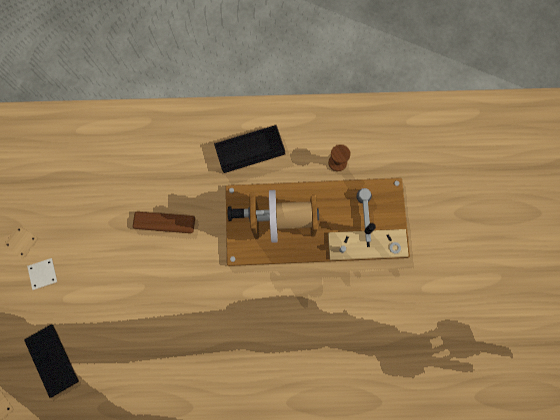

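View pics/a_side.png

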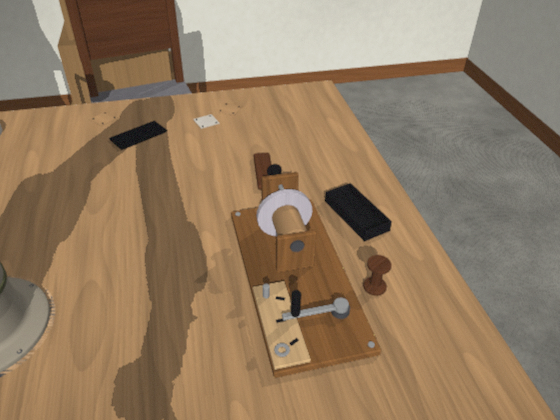

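View pics/a_wrist.png

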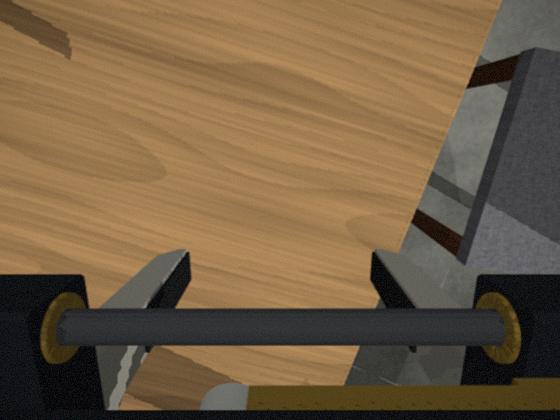

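Run:
```python
import cv2
a=cv2.imread("pics/a_top.png")[165:275,210:420];cv2.imwrite("pics/b_top.png",cv2.resize(a,None,fx=3.8,fy=3.8,interpolation=cv2.INTER_CUBIC))
a=cv2.imread("pics/a_side.png")[145:375,210:410];cv2.imwrite("pics/b_side.png",cv2.resize(a,None,fx=2.6,fy=2.6,interpolation=cv2.INTER_CUBIC))
```

```text
(no output)
```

View pics/b_top.png

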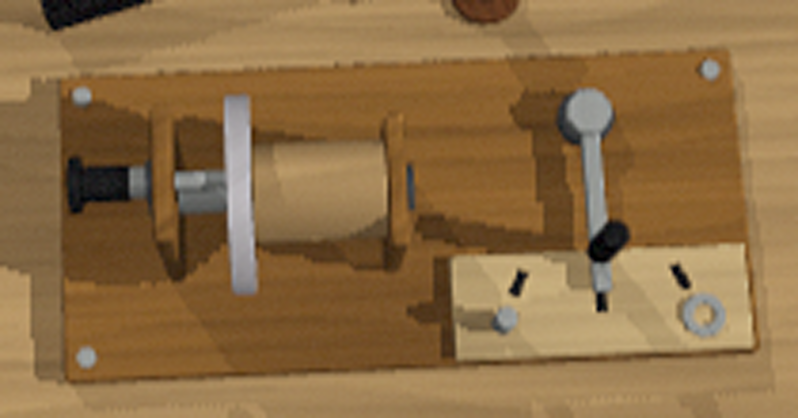

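View pics/b_side.png

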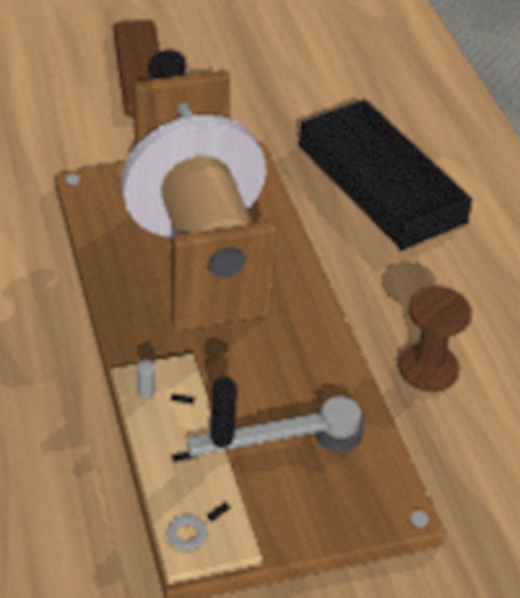

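```bash
cat > h.py <<'E'
import numpy as np,cv2
from cell import r,capture
def K(c):
    f=210/np.tan(np.radians(c["vertical_fov"])/2);return np.array([[f,0,c["cx"]],[0,f,c["cy"]],[0,0,1]])
def proj(c,P):
    P=np.atleast_2d(P);M=np.array(c["camera_from_world"]);q=(P@M[:3,:3].T+M[:3,3])@K(c).T;return q[:,:2]/q[:,2:]
def ray(c,uv,z):
    M=np.array(c["camera_from_world"]);R=M[:3,:3];o=-R.T@M[:3,3];d=R.T@np.linalg.inv(K(c))@np.array([*uv,1]);return o+d*(z-o[2])/d[2]
def w2w(p,P):
    P=np.atleast_2d(P)/1000.;x,y,a=p;c,s=np.cos(a),np.sin(a)
    return np.c_[x+c*P[:,0]-s*P[:,1],y+s*P[:,0]+c*P[:,1],P[:,2]]
E
cat > fit.py <<'E'
from h import *
from scipy.optimize import least_squares
ct,cs=capture("top"),capture("side")
P=np.array([(100,155,18),(100,-285,18),(-100,-285,18),(-100,155,18),(-76,-121,56),(-76,-249,29),(0,132.5,135)],float)
ut=np.array([(60,82),(733,50),(757,350),(70,380),(507,316),(703,314),(75,185)])/3.8+[210,165]
Q=np.array([(-76,-121,56),(-76,-249,29),(100,-285,18),(-100,-285,18),(-100,155,18)],float)
us=np.array([(147,364),(187,532),(442,536),(168,590),(57,175)])/2.6+[210,145]
f=lambda p:np.r_[(proj(ct,w2w(p,P))-ut).ravel(),(proj(cs,w2w(p,Q))-us).ravel()]
s=least_squares(f,[.6,0,0],loss='soft_l1');print(s.x,f(s.x).round(1).reshape(-1,2).tolist())
np.save("pose.npy",s.x)
for n,q in dict(grip=(-35,-185,73),goal=(55-90*np.cos(.45),-185+90*np.sin(.45),73),pivot=(55,-185,73),knob=(0,115,135)).items():print(n,w2w(s.x,q).round(4))
# grip measured: post top z=.097
print(ray(ct,np.array([616,236])/3.8+[210,165],.097))
print(proj(ct,w2w(s.x,[(-35,-185,97),(-35,-185,39)])),(np.array([616,236])/3.8+[210,165]))
E
python3 fit.py
```

```text
[0.609131   0.05806519 0.01164389] [[-0.4, -1.9], [-0.7, -0.3], [1.0, 0.8], [-2.1, 0.3], [-0.5, 0.2], [0.3, 0.3], [0.0, -0.3], [0.0, 0.8], [0.4, 0.2], [2.2, -0.3], [-0.9, 1.8], [-0.6, -1.3]]
grip [[ 0.5763 -0.1273  0.073 ]]
goal [[ 0.5848 -0.0881  0.073 ]]
pivot [[ 0.6663 -0.1263  0.073 ]]
knob [[0.6078 0.1731 0.135 ]]
[ 0.57515145 -0.12748727  0.097     ]
[[372.00054277 226.61449741]
 [367.81005789 231.26166686]] [372.10526316 227.10526316]
```

Call:
servo_tool([
  [0.3,0.46,0.709,0,0,0,-0.134],
  [0.3,0.46,0.709,0,0,0,-0.134],
  [0.3,0.46,0.709,0,0,0,-0.134],
  [0.3,0.46,0.709,0,0,0,-0.134],
  [0.3,0.46,0.709,0,0,0,-0.134],
  [0.3,0.46,0.709,0,0,0,-0.134],
  [0.3,0.46,0.709,0,0,0,-0.134],
  [0.3,0.46,0.709,0,0,0,-0.134],
  [0.3,0.46,0.709,0,0,0,-0.134],
  [0.3,0.46,0.709,0,0,0,-0.134],
], newtons=30)

```text
time: 1.5
position: [0.5497, -0.1683, 0.2188]
tool_rot: [1.0, 0.006, 0.0, 0.0]
force: [0.6, -0.9, -0.4]
opening: 0.065
```

Call:
servo_tool([
  [0.3,0,0,0,0,0,0],
  [0.3,0,0,0,0,0,0],
])

```text
time: 1.75
position: [0.5484, -0.1703, 0.2185]
tool_rot: [1.0, 0.006, -0.0, 0.0]
force: [0.3, -0.8, -0.0]
opening: 0.0651
```

Run:
```python
from h import *
c=capture("wrist");cv2.imwrite("pics/c_w.png",c["image"]);p=np.load("pose.npy")
o=r.observe();print(o["position"],o["tool_rot"],o["joints"])
print(proj(c,w2w(p,[(-35,-185,97),(-35,-185,39),(-76,-121,56),(55,-185,45)])))
```

```text
[ 0.54798671 -0.17122223  0.21857211] [ 9.99987827e-01  4.91628306e-03 -3.04116647e-04  2.90642492e-04] [ 0.17980846  0.41840428  0.0331226   1.95243738 -0.0182991   0.77150859
 -1.33776328]
[[227.48242912 176.5239816 ]
 [236.03818887 167.98930535]
 [169.9328742  212.05310058]
 [232.01567716  70.11510479]]
```

View pics/c_w.png

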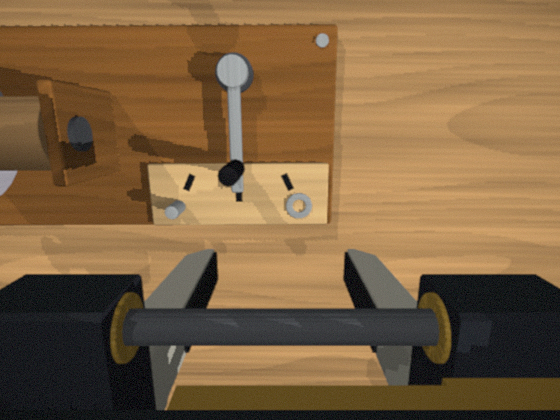

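Call:
servo_tool([
  [0.2,0.035,0.055,0,0,0,0],
  [0.2,0.035,0.055,-0.05,0,0,0],
  [0.2,0.035,0.055,-0.12,0,0,0],
  [0.2,0.035,0.055,-0.18,0,0,0],
  [0.2,0.035,0.055,-0.2,0,0,0],
  [0.2,0.035,0.055,-0.2,0,0,0],
])

```text
time: 2.55
position: [0.5762, -0.1273, 0.0584]
tool_rot: [1.0, 0.005, -0.001, 0.0]
force: [0.8, 1.0, 0.5]
opening: 0.0747
```

Run:
```python
from h import *
for n in("wrist","side","top"):
    c=capture(n);im=c["image"]
    if n=="side": im=cv2.resize(im[145:375,210:410],None,fx=2.6,fy=2.6)
    cv2.imwrite(f"pics/d_{n}.png",im)
o=r.observe();print(o["position"],o["force"])
```

```text
[ 0.57770922 -0.12671584  0.0604407 ] [0.76857892 0.04536456 0.48328102]
```

View pics/d_wrist.png

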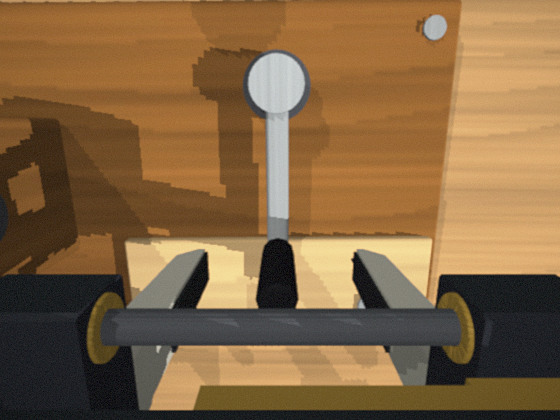

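View pics/d_side.png

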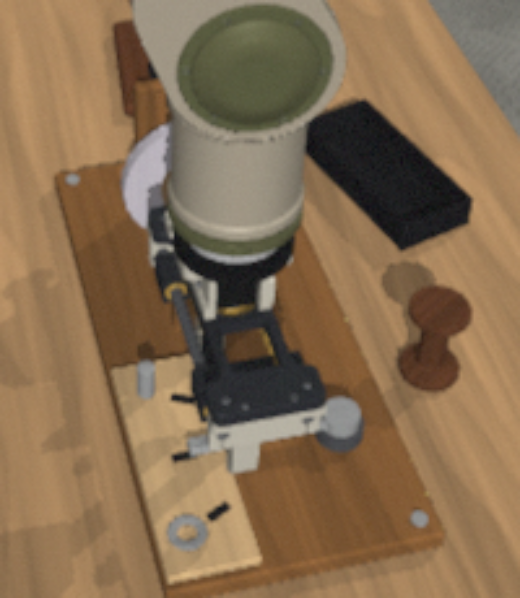

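Call:
servo_tool([
  [0.9,0,0,0,0,0,0],
  [0.9,0,0,0,0,0,0],
  [0.9,0,0,0,0,0,0],
  [0.9,0,0,0,0,0,0],
  [0.9,0,0,0,0,0,0],
])

```text
time: 3.32
position: [0.5767, -0.126, 0.0586]
tool_rot: [1.0, 0.006, -0.0, 0.0]
force: [-0.1, 0.0, -0.1]
opening: 0.0293
```

Call:
servo_tool([
  [0.9,0,0,0,0,0,0],
  [0.9,0,0,0,0,0,0],
  [0.9,0,0,0,0,0,0],
])

```text
time: 3.7
position: [0.5767, -0.1259, 0.0586]
tool_rot: [1.0, 0.006, -0.0, -0.0]
force: [0.9, 1.1, -0.3]
opening: 0.0178
```

Call:
servo_tool([
  [0.9,0,0.01,0,0,0,0],
  [0.9,0.002,0.02,0,0,0,0],
  [0.9,0.004,0.03,0,0,0,0],
  [0.9,0.007,0.04,0,0,0,0],
  [0.9,0.01,0.048,0,0,0,0],
  [0.9,0.01,0.048,0,0,0,0],
  [0.9,0.01,0.048,0,0,0,0],
])

```text
time: 4.58
position: [0.5841, -0.0869, 0.0584]
tool_rot: [1.0, 0.006, -0.001, -0.0]
force: [-3.7, 3.0, -0.0]
opening: 0.0174
```

Now release (opening modestly) and check.

Call:
servo_tool([
  [0.4,0,0,0,0,0,0],
  [0.4,0,0,0,0,0,0],
  [0.4,0,0,0,0,0,0],
  [0.4,0,0,0,0,0,0],
  [0.4,0,0.0,0.05,0,0,0],
  [0.4,0,0,0.12,0,0,0],
  [0.4,0,0,0.19,0,0,0],
  [0.4,0,0,0.22,0,0,0],
])

```text
time: 5.58
position: [0.5858, -0.0879, 0.2382]
tool_rot: [1.0, 0.005, 0.002, 0.0]
force: [0.5, 0.4, -0.2]
opening: 0.056
```

Run:
```python
from h import *
p=np.load("pose.npy")
c=capture("wrist");cv2.imwrite("pics/e_w.png",c["image"])
for a in(-.35,-.45,-.55):print(a,proj(c,w2w(p,[(55-90*np.cos(a),-185-90*np.sin(a),97),(55-115*np.cos(a),-185-115*np.sin(a),39)])).round(1).tolist())
c=capture("side");cv2.imwrite("pics/e_s.png",cv2.resize(c["image"][145:375,210:410],None,fx=2.6,fy=2.6))
```

```text
-0.35 [[288.0, 210.1], [278.8, 218.5]]
-0.45 [[278.9, 206.4], [269.1, 214.5]]
-0.55 [[270.2, 201.7], [259.8, 209.6]]
```

View pics/e_w.png

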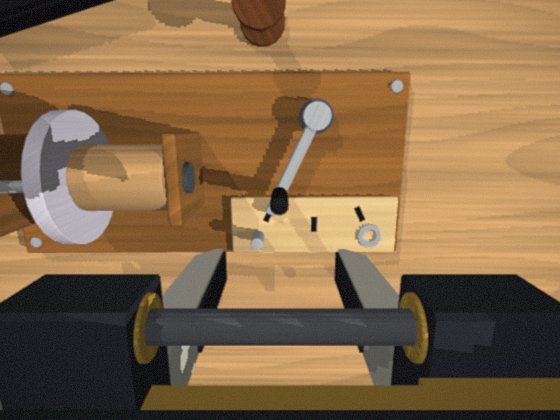

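View pics/e_s.png

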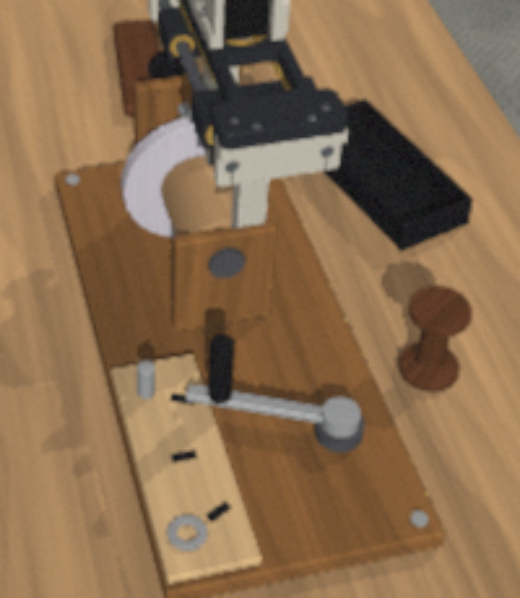

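Call:
servo_tool([
  [0.4,0.028,0.329,0,0,0,0.75],
  [0.4,0.028,0.329,0,0,0,0.75],
  [0.4,0.028,0.329,0,0,0,0.75],
  [0.4,0.028,0.329,0,0,0,0.75],
  [0.4,0.028,0.329,0,0,0,0.75],
  [0.4,0.028,0.329,0,0,0,0.75],
  [0.4,0.028,0.329,0,0,0,0.75],
  [0.4,0.028,0.329,0,0,0,0.75],
  [0.4,0.028,0.329,0,0,0,0.75],
  [0.4,0.028,0.329,0,0,0,0.75],
])

```text
time: 6.92
position: [0.6067, 0.1753, 0.2332]
tool_rot: [0.703, 0.711, -0.001, -0.001]
force: [0.3, -0.2, -0.0]
opening: 0.056
```

Run:
```python
from h import *
p=np.load("pose.npy")
c=capture("wrist");cv2.imwrite("pics/f_w.png",c["image"])
print(proj(c,w2w(p,[(0,129,152),(0,136,152),(0,101,146),(0,87,144),(0,87,160),(40,87,160),(-40,87,160),(17,136,135),(-17,136,135)])).round(1).tolist())
o=r.observe();print(o["position"],o["tool_rot"],o["joints"].round(2))
```

```text
[[281.6, 205.1], [281.6, 195.7], [281.6, 238.7], [281.6, 254.8], [281.6, 262.7], [335.5, 262.7], [227.7, 262.7], [303.4, 191.3], [259.6, 191.4]]
[0.60675388 0.17530461 0.23345522] [ 7.03791668e-01  7.10405971e-01 -5.95268587e-04 -5.38530487e-04] [-0.1   0.5  -0.4   1.79  0.24  0.9  -0.59]
```

View pics/f_w.png

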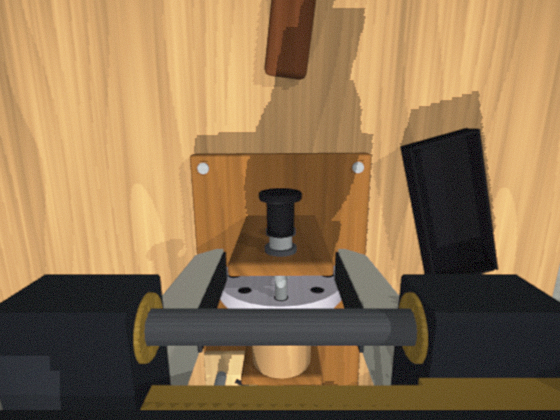

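Call:
servo_tool([
  [0.4,0.001,0.003,-0.05,0,0,0],
  [0.4,0.001,0.003,-0.1,0,0,0],
  [0.4,0.001,0.003,-0.13,0,0,0],
  [0.4,0.001,0.003,-0.146,0,0,0],
  [0.4,0.001,0.003,-0.146,0,0,0],
  [0.4,0.001,0.003,-0.146,0,0,0],
])

```text
time: 7.72
position: [0.6085, 0.1783, 0.1187]
tool_rot: [0.703, 0.711, 0.001, 0.0]
force: [-0.1, -0.6, 0.1]
opening: 0.0562
```

Run:
```python
from h import *
for n in("wrist","top"):
    c=capture(n);im=c["image"]
    if n=="top": im=cv2.resize(im[150:280,180:340],None,fx=4,fy=4)
    cv2.imwrite(f"pics/g_{n}.png",im)
o=r.observe();print(o["position"],o["force"])
```

```text
[0.60852233 0.178184   0.11892775] [ 0.08994728  0.43751401 -0.12158003]
```

View pics/g_wrist.png

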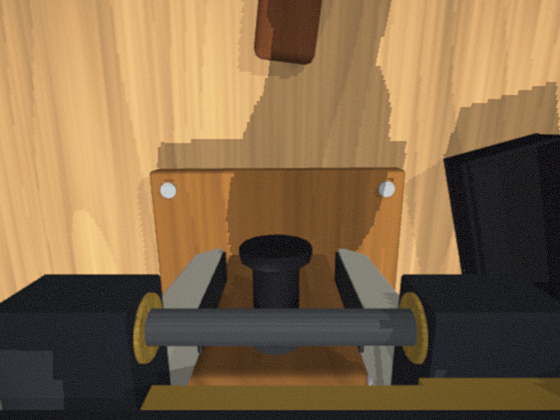

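View pics/g_top.png

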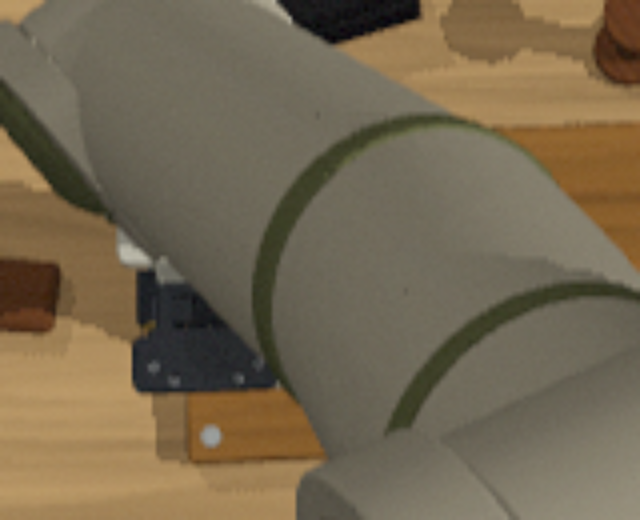

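Call:
servo_tool([
  [0.4,0,-0.003,-0.003,0,0,0],
  [0.95,0,-0.003,-0.003,0,0,0],
  [0.95,0,-0.003,-0.003,0,0,0],
  [0.95,0,-0.003,-0.003,0,0,0],
  [0.95,0,-0.003,-0.003,0,0,0],
  [0.95,0,-0.003,-0.003,0,0,0],
  [0.95,0,-0.003,-0.003,0,0,0],
], newtons=45)

```text
time: 8.7
position: [0.6064, 0.1755, 0.1153]
tool_rot: [0.703, 0.711, -0.001, -0.001]
force: [-4.9, 0.1, 3.0]
opening: 0.0208
```

Call:
servo_tool([
  [0.95,0,0,0,0,0,0],
  [0.95,0,0.006,0,0,0,0],
  [0.95,0,0.012,0,0,0,0],
  [0.95,0,0.018,0,0,0,0],
  [0.95,0,0.022,0,0,0,0],
  [0.95,0,0.022,0,0,0,0],
])

```text
time: 9.45
position: [0.6061, 0.1901, 0.1152]
tool_rot: [0.704, 0.711, -0.003, 0.0]
force: [-5.5, -9.0, 8.2]
opening: 0.021
```

Call:
servo_tool([
  [0.95,0,0.005,0,0,0,0],
  [0.95,0,0.009,0,0,0,0],
  [0.95,0,0.009,0,0,0,0],
  [0.95,0,0.009,0,0,0,0],
])

```text
time: 9.95
position: [0.606, 0.1964, 0.1152]
tool_rot: [0.704, 0.71, -0.004, 0.001]
force: [-6.9, -10.7, 9.9]
opening: 0.0206
```

Call:
servo_tool([
  [0.95,0,0.004,0,0,0,0],
  [0.95,0,0.004,0,0,0,0],
  [0.95,0,0.004,0,0,0,0],
])

```text
time: 10.32
position: [0.606, 0.1976, 0.1152]
tool_rot: [0.704, 0.71, -0.005, 0.001]
force: [-6.7, -13.8, 11.4]
opening: 0.0204
```

Call:
servo_tool([
  [0.95,0,0.005,0,0,0,0],
  [0.95,0,0.005,0,0,0,0],
  [0.95,0,0.005,0,0,0,0],
])

```text
time: 10.7
position: [0.606, 0.1977, 0.1152]
tool_rot: [0.705, 0.709, -0.007, 0.003]
force: [-7.1, -24.4, 15.8]
opening: 0.0209
```

Run:
```python
from h import *
p=np.load("pose.npy")
for n in("wrist","top","side"):
    c=capture(n);im=c["image"]
    if n=="top": im=cv2.resize(im[150:280,180:340],None,fx=4,fy=4)
    if n=="side": im=cv2.resize(im[120:370,200:420],None,fx=2.4,fy=2.4)
    if n=="wrist": print(proj(c,w2w(p,[(0,123,146),(0,109,144),(0,87,144),(0,101,144),(0,158,135)])).round(0).tolist())
    cv2.imwrite(f"pics/h_{n}.png",im)
o=r.observe();print(o["position"],o["tool_rot"],o["force"],o["opening"])
```

```text
[[283.0, 326.0], [283.0, 350.0], [283.0, 390.0], [283.0, 365.0], [283.0, 243.0]]
[0.60590798 0.19767648 0.11517075] [ 0.70501703  0.70915133 -0.006998    0.00253208] [ -8.26320371 -24.01405468  15.55107584] 0.021006102660622267
```

View pics/h_wrist.png

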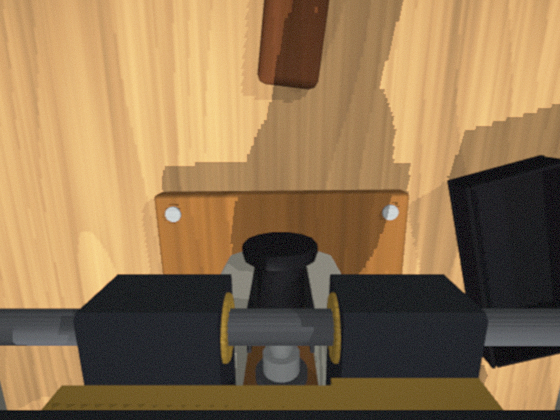

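View pics/h_side.png

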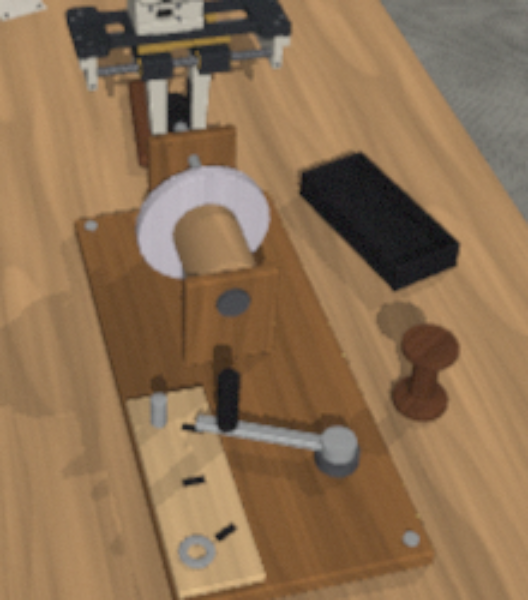

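Call:
servo_tool([
  [0.95,0,-0.002,0,0,0,0],
  [0.95,0,-0.002,0,0,0,0],
  [0.95,0,-0.002,0,0,0,0],
  [0.95,0,-0.002,0,0,0,0],
  [0.95,0,-0.002,0,0,0,0],
  [0.95,0,-0.002,0,0,0,0],
  [0.95,0,-0.002,0,0,0,0],
  [0.95,0,-0.002,0,0,0,0],
])

```text
time: 11.85
position: [0.6059, 0.1976, 0.1152]
tool_rot: [0.705, 0.709, -0.006, 0.002]
force: [-6.9, -20.6, 14.5]
opening: 0.0209
```

Stable over one second: the position hasn't moved, and the pull is well above the spring's 11 N.

Run:
```python
from h import *
print(r.sign_off()); o=r.observe();print(o["position"],o["force"],o["opening"])
```

```text
the job is handed in; nothing more can be done
None
the job is handed in; nothing more can be done
```

I set the lever first, then pulled the plunger to its stop. I handed the job in at about 11.9 s with the gripper still holding the knob.

- **Lever:** I gripped the post and swung it from the middle notch to the +y notch, the one with the steel peg, then let go. The wrist and side pictures after release, and a side picture with the plunger pulled, show it lined up with that notch's mark and the peg.
- **Plunger:** I gripped the knob's waist from above at 45 N and pulled it along +y until the tool had moved about 22 mm. The last 4 mm of commanded pull moved it only 0.1 mm while the force rose from 14 to 24 N, so it was on the hard stop. I then eased the pull to about 21 N, against the spring's 11 N, and it stayed still for a second.
- **Bystanders:** I did not touch the case, the bobbin or the shuttle, and they looked unmoved in the last pictures.
- **Small disagreements:**
  - The gripper opening read 20.9 mm on the 22 mm waist.
  - Steady side forces of about 7 N in x and 15 N in z remained from slight misalignment and tilt under the pull.
  - The arm hid the disc hole, so I judged the pin clear from the travel and the stop rather than by seeing it.

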